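# Load the purge coupler and hold it on the tilted valve of an instrument enclosure

### The job

Purge the open instrument enclosure: slide the full (blue) gas capsule from the rack all the way down into the top of the orange coupler, then take the coupler off its parking post and press it squarely onto the tilted brass nipple of the enclosure until the nipple snaps fully down. Finish while still gripping the coupler and holding it down against the nipple's spring, with the capsule in it; leave the spent capsules and everything else where they are.

Things in the scene. Friction and masses are not known exactly. Their poses are not given: they have to be found in the camera images.
- capsule_center (a point): Centre of the full gas capsule: a loose upright blue rod with a white band near its top, 20 mm in diameter, 68 mm long (34 mm from this point to each end), lower end bevelled, about 60 g; z is its long axis. It stands in any one of the rack's three holes, lower end 10 mm and top 78 mm above the table; 43 mm stand out of the rack.
- rack: Grey capsule rack, fixed, 165 mm (its x) by 50 mm (its y), 35 mm high; origin at the centre of its underside. Three holes in a row along its x at -55, 0 and +55 mm. One holds the blue capsule, the other two hold spent capsules of the same size.
- spent_a_center (a point): Centre (half-way up) of a spent capsule, dark grey with a red band, 20 mm in diameter, 68 mm long, standing in the rack. Not to be moved.
- spent_b_center (a point): Centre (half-way up) of the other spent capsule, like the first. Not to be moved.
- coupler_center (a point): Mid-height point on the axis of the loose coupler (84 mm long, round, orange and steel, about 220 g), 42 mm from each rim; z axis along it, from nipple socket to capsule tube. It starts upright on the dock, lower rim 10 mm above the table. Grip it by its orange tube, 32 mm in diameter (34 to 84 mm above the lower rim); fingertips can bear on the flange below it.
- coupler_tube (a point): Centre of the coupler's upper rim: mouth of its capsule tube, bore 22.6 mm wide and 50 mm deep. When the capsule is all the way down, 18 mm of it stand out of the tube and its centre is 16 mm below this mouth (26 mm above coupler_center).
- coupler: The coupler again, origin at the centre of its lower rim, z towards the capsule tube. From the lower rim: 0 to 28 mm steel socket 36 mm in diameter, with a bore 20.4 mm wide and 26 mm deep, open below, that goes over the nipple; 28 to 34 mm orange flange 50 mm in diameter; above it the orange tube.
- dock: Black parking plate with a yellow ring, fixed, 85 x 85 mm, 10 mm thick, origin at the centre of its underside, with an upright steel post 14 mm in diameter and 18 mm high on it; the coupler's socket stands loosely over the post.
- enclosure: Open grey instrument enclosure, fixed, 300 (x) by 260 mm (y), origin at the centre of its underside, its -x side (front) to the robot. Walls 60 mm high in front, 100 mm at the back; green circuit board inside. Near the front wall an aluminium block, top sloping 25 degrees to the front, carries the nipple: foot 100 mm to -x of the origin, 75 mm above the table.
- nipple_tip (a point): Tip of the brass nipple, moves with it; z axis is the nipple's axis, outward and up, leaning 25 degrees from vertical to the enclosure's front (its -x); y is level. The nipple is a pin 17 mm in diameter, 40 mm out of its block, the last 9 mm tapering to a 9 mm flat tip. The bottom of the coupler's socket bears on the tip; coupler_center is then 16 mm outward of it.
- valve (a joint): How far the nipple is pressed in along its axis, 0 (out) to 0.009 m (fully down, hard stop). Its over-centre spring resists with 13 N at the start, then gives way with a snap, its push falling evenly to 7 N fully down; it comes out again when let go. The coupler's rim is still 5 mm from the block when the nipple is fully down.
- gland: Loose black rubber ring, 64 mm wide, 12 mm high, lying on the table. Bystander; origin at the centre of its underside.
- module: Loose small green circuit module 90 x 60 mm, 15 mm high, lying on the table. Bystander; origin at the centre of its underside.
- jar: Loose closed amber jar, 56 mm in diameter, 75 mm high. Bystander; origin at the centre of its underside.
- screwdriver: Loose screwdriver lying on the table. Bystander.

How it is judged:
On the way, in this order (a step that is already met when the one before it is completed fails the run):
1. the blue capsule is all the way down in the tube of the coupler (z of capsule_center in the frame of coupler between 0.064 and 0.071 m and x of capsule_center in the frame of coupler between -0.004 and 0.004 m and y of capsule_center in the frame of coupler between -0.004 and 0.004 m), for 0.2 s.
2. the coupler sits squarely on the nipple and the nipple has snapped fully down (value of joint valve above 0.0078 m and angle between the z axis of coupler and the z axis of nipple_tip, either way round below 0.14 rad and distance between coupler_center and nipple_tip below 0.0195 m), for 0.2 s.
At the end, for the whole second after the job is handed in: The nipple is pressed in more than 7.8 of its 9 mm by the coupler, which bears on it with more than 4 N, sits over it within about 3 mm of full depth and within 8 degrees of its axis, and is still gripped by the fingers; the blue capsule is within 4 mm of fully home in the coupler's tube (all of step 2 and contact force between coupler and enclosure above 4 N and contact force between the fingers and coupler above 2 N and z of capsule_center in the frame of coupler between 0.064 and 0.072 m and distance between capsule_center and coupler_center below 0.031 m); the arm keeps its last pose, push and grip.
It fails at once if a spent capsule is moved (distance of any of spent_a_center, spent_b_center from where it was at the start of the episode above 0.02 m).
It fails at once if a bystander is pushed away (distance of any of gland, module, jar, screwdriver from where it was at the start of the episode above 0.03 m).
It also fails if it takes over 64 s, if anything falls off the work surface, if the arm or the gripper's body presses on something with over 40 N, if the wrist force passes 120 N, or if a joint passes its speed limit or range.

### The arm

A 7-joint arm with a two-finger parallel gripper is mounted at the origin on the work surface. World frame = base frame: x ahead of the robot, y to its left, z up, the work surface at z = 0. Lengths are in m, angles in rad, forces in N, time in s.
With the tool pointing down it reaches from about 0.4 to 0.85 m from the base axis. Payload 10.4 kg.
Tool frame: the origin (TCP) lies on the centre line of the jaws, within the pads' length; the fingertips stand 22 mm ahead of it and the grasp point (between the pads) lies 3 mm ahead of it; z points along the fingers, y is the direction in which the jaws open and shut (so a half turn about z gives the same grasp; the last joint's range is limited). The gripper opens to 85 mm and grips with 20 to 120 N. Pads are 22 mm wide; open, the fingers measure 114 mm over their backs; the gripper's body (76 mm by 85 mm) begins 54 mm behind the grasp point. The pads swing forward as they close: fully open they stand 13 mm farther back than shut.
Start: joints at [-1.132, 0.332, -0.065, 1.46, 0.022, 1.35, -0.088], TCP at [0.278, 0.56, 0.253] pointing down, gripper open.
Joint ranges: [-2.6, 2.6], [-0.5, 2.12], [-1.47, 1.34], [0.16, 2.42], [-1.27, 4.41], [0.06, 2.06], [-2.6, 2.6]. Speed limits (rad/s): [2.22, 2.22, 2.79, 2.79, 3.14, 3.14, 3.14].

### API

Orientations are given as a unit quaternion [x, y, z, w].
In Python, from workcell import manip gives the robot as it stands. The module is installed in compiled form; this text tells all that it offers.
- The arm moves only by the shell command python3 -m crank 'ROWS' [FORCE]. ROWS is JSON, a list of rows, each a list of 3 entries, a list of its own where there are three numbers: the opening, from -1 (shut) to 1 (fully open), then the shift along the tool's x, y, z normalised to -1 to 1, where 1 is 80 mm, then the turn, a rotation vector about the tool's x, y, z normalised to -1 to 1, where 1 is pi/4 rad. In form: [[jaw, [tx, ty, tz], [ax, ay, az]], ...]. A call has exactly 5 rows; each row shifts and turns the commanded pose from where the row before left it, along the tool's axes as they then stand; what a row does not reach is not made up. A row lasts 1/10 s, in which the tool goes at most 50 mm and 8.59 degrees, less where a joint would pass 70% of its speed; a pose out of reach is approached as far as the arm can. A call with a number of a shift or a turn outside -1 to 1 is refused whole. A call with a gripper value outside its range is refused whole. The fingers move at their own pace and stop on an object; FORCE is the grip in N (left out, the last holds). Time passes only in rows, so rows that do not move let the fingers close, or fill a call up. It gives the time, the measured TCP pose, the force and the opening at its end, in the units of the state.
- manip.get_obs(): the state, without advancing time (a new reading comes with each control period).
- manip.camera(name): name is "scene" or "top" or "wrist"; returns the picture (420x560x3 uint8, blue, green, red); there is no depth.
- manip.camera_info(name): a dict with "K" (3x3 intrinsics, pixels), "camera_from_world" (4x4, takes a point from world to camera coordinates); the wrist camera has in their place "mount" (4x4, takes a point from camera to tool coordinates, whose origin is the TCP and whose axes are the flange's). Camera axes: x right, y down, z forward; pixel columns grow to the right and rows downward; lengths in m; the calibration is good to about 2 mm. A picture is of the moment at which its call begins: read the wrist's pose just before it. camera_info takes no time and is no camera call.
- manip.hand_in(): hands the job in, once; it reports no verdict.
The state is a dict: "clock": time; "joint_pos": joint angles; "joint_velocities": joint speeds; "tau": joint torques, N m; "position": TCP position; "ee_rot": TCP orientation; "ft_force": force on the tool from outside, world axes, zero at the start; "torque": the same for the moment, N m; "grip_width": opening from 0.0 (shut) to 1.0 (fully open).
Only numpy, scipy, OpenCV 4.12 (cv2) and the standard library are available. Lean on these libraries where they do the work, as an engineer would, in place of code of your own. Each camera call takes 0.05 s, during which the arm holds its last target.

## Working session

There is one attempt and no reset: what is moved stays moved. The work goes in short steps, Python scripts to look and compute and a shell command to move; the robot and the scene stay as the last step left them, time stands still between calls to the robot, and variables do not carry over. Pictures are saved under pics/ and viewed, and the job is handed in when it is done.

```bash
mkdir -p pics; ls
python3 - <<'E'
from workcell import manip
import cv2,numpy as np
np.set_printoptions(precision=4,suppress=True)
o=manip.get_obs()
for k,v in o.items(): print(k,v)
for n in("scene","top","wrist"):
    print(n,manip.camera_info(n))
    cv2.imwrite(f"pics/{n}0.png",manip.camera(n))
E
```

```text
pics
clock 0.0
joint_pos [-1.1316  0.3329 -0.0647  1.461   0.0216  1.3499 -0.0885]
joint_velocities [0.0009 0.0011 0.0012 0.0008 0.0012 0.0001 0.0005]
tau [ -0.0001 -62.5445   0.0489 -39.1602   0.0161   0.01    -0.    ]
position [0.2784 0.5592 0.2525]
ee_rot [ 0.2289  0.9735 -0.0007 -0.0001]
ft_force [-0.5343  0.4394 -0.0118]
torque [-0.0123 -0.0171  0.0458]
grip_width 0.9985928560946189
scene {'K': array([[380.847 ,   0.    , 277.6158],
       [  0.    , 380.847 , 210.0036],
       [  0.    ,   0.    ,   1.    ]]), 'camera_from_world': array([[ 0.8851,  0.4653,  0.0041, -0.4753],
       [ 0.3159, -0.5942, -0.7397, -0.0473],
       [-0.3417,  0.656 , -0.673 ,  1.2896],
       [ 0.    ,  0.    ,  0.    ,  1.    ]])}
top {'K': array([[391.6855,   0.    , 286.4483],
       [  0.    , 391.6855, 216.5319],
       [  0.    ,   0.    ,   1.    ]]), 'camera_from_world': array([[ 0.0234, -0.9997,  0.0045,  0.0663],
       [-0.9822, -0.0238, -0.1862,  0.5065],
       [ 0.1863, -0.0001, -0.9825,  1.1174],
       [ 0.    ,  0.    ,  0.    ,  1.    ]])}
wrist {'K': array([[309.7736,   0.    , 273.2427],
       [  0.    , 309.7736, 205.2632],
       [  0.    ,   0.    ,   1.    ]]), 'mount': array([[ 0.0001, -0.9499, -0.3125,  0.0791],
       [ 1.    , -0.0001,  0.0005,  0.0004],
       [-0.0005, -0.3125,  0.9499, -0.12  ],
       [ 0.    ,  0.    ,  0.    ,  1.    ]])}
```

View pics/scene0.png

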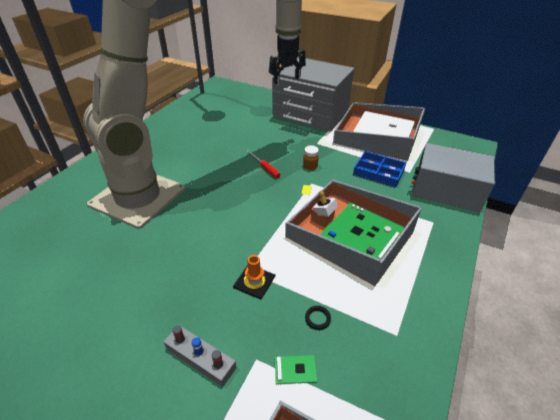

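View pics/top0.png

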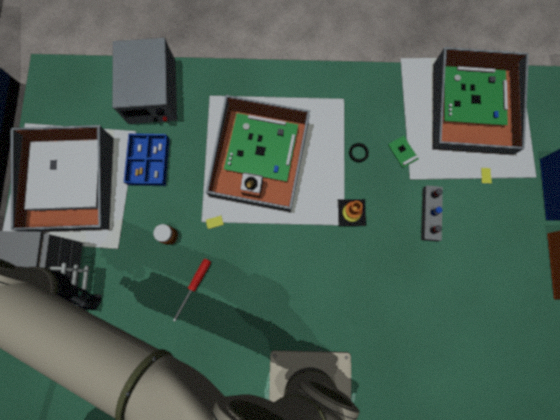

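View pics/wrist0.png

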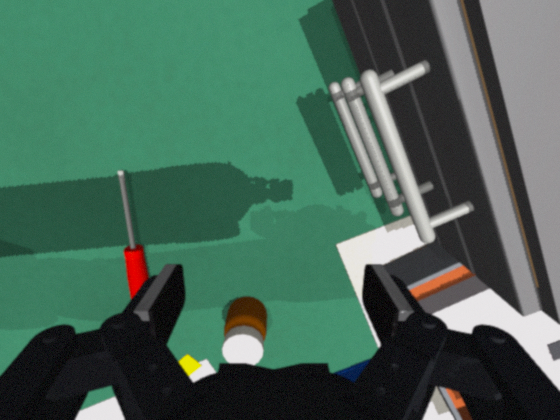

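Run:
```python
import cv2,numpy as np
t=cv2.imread("pics/top0.png");s=cv2.imread("pics/scene0.png")
def crop(im,x,y,w,h,k): return cv2.resize(im[y:y+h,x:x+w],None,fx=k,fy=k,interpolation=cv2.INTER_CUBIC)
a=crop(t,330,180,130,70,6);cv2.imwrite("pics/t1.png",a)
cv2.imwrite("pics/t2.png",crop(t,200,90,120,130,4.5))
cv2.imwrite("pics/s1.png",crop(s,155,245,130,140,4))
cv2.imwrite("pics/s2.png",crop(s,280,175,140,110,5))
```

```text
(no output)
```

View pics/t1.png

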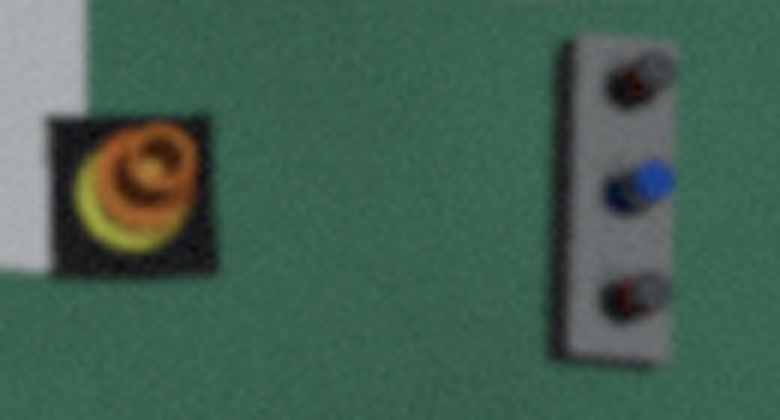

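View pics/t2.png

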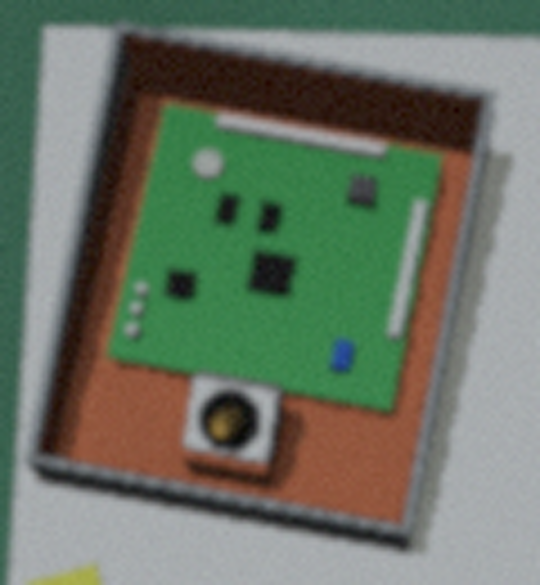

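View pics/s1.png

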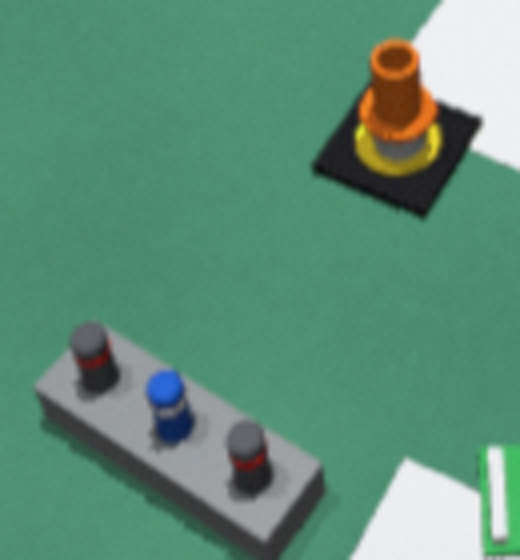

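View pics/s2.png

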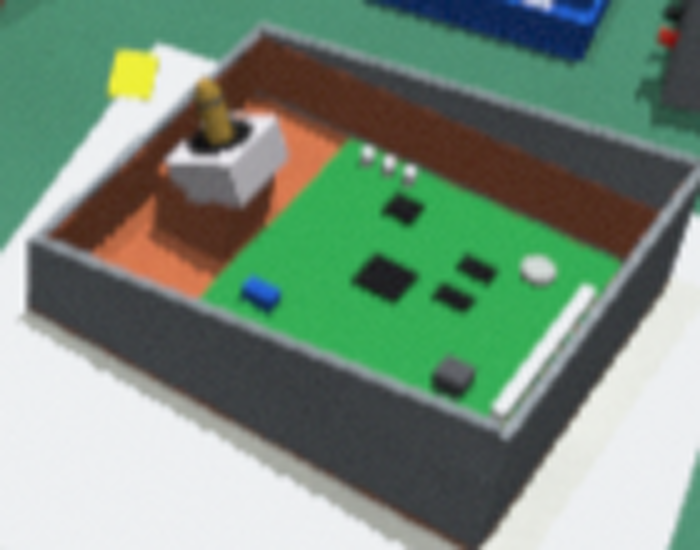

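```bash
cat > h.py <<'E'
from workcell import manip
import cv2,numpy as np
from scipy.optimize import least_squares
from scipy.spatial.transform import Rotation as R
np.set_printoptions(precision=4,suppress=True)
def cam(n,o=None):
    i=manip.camera_info(n)
    if n!="wrist": return i["K"],i["camera_from_world"]
    o=o or manip.get_obs()
    T=np.eye(4);T[:3,:3]=R.from_quat(o["ee_rot"]).as_matrix();T[:3,3]=o["position"]
    return i["K"],np.linalg.inv(T@i["mount"])
def proj(c,p):
    K,M=c; q=M[:3,:3]@np.asarray(p)+M[:3,3]; q=K@q; return q[:2]/q[2]
def onz(c,uv,z):
    K,M=c; d=M[:3,:3].T@np.linalg.inv(K)@np.array([*uv,1]); o=-M[:3,:3].T@M[:3,3]
    return o+d*(z-o[2])/d[2]
def tri(obs):
    r=least_squares(lambda p:np.concatenate([proj(c,p)-uv for c,uv in obs]),[.5,0,.1])
    return r.x,np.abs(r.fun).max()
E
python3 - <<'E'
from h import *
T=cam("top");S=cam("scene")
def t1(x,y):return (x/6+330,y/6+180)
def t2(x,y):return (x/4.5+200,y/4.5+90)
def s1(x,y):return (x/4+155,y/4+245)
def s2(x,y):return (x/5+280,y/5+175)
for n,a,b,z in [("cap",t1(655,180),s1(166,386),.078),("rim",t1(157,160),s1(395,60),.094),("sp1",t1(655,70),s1(246,437),.078),("sp2",t1(651,292),s1(90,336),.078)]:
    print(n,onz(T,a,z),onz(S,b,z),*tri([(T,a),(S,b)]))
print("nip",*tri([(T,t2(225,425)),(S,s2(207,84))]))
for n,p,z in [("FL",(38,468),.06),("FR",(408,535),.06),("BL",(122,35),.1),("BR",(488,97),.1)]: print(n,onz(T,t2(*p),z))
for n,p,z in [("FR",(32,240),.06),("BR",(506,432),.1),("FL",(263,30),.06)]: print(n,onz(S,s2(*p),z))
for p in [(48,118),(208,118),(214,270),(55,275)]: print("dock",onz(T,t1(*p),.01))
for p in [(575,35),(678,45),(668,362),(570,355)]: print("rack",onz(T,t1(*p),.035))
E
```

```text
cap [ 0.5291 -0.3652  0.078 ] [ 0.5333 -0.3664  0.078 ] [ 0.531  -0.3656  0.0746] 0.42277541535534624
rim [ 0.5296 -0.1209  0.094 ] [ 0.5342 -0.125   0.094 ] [ 0.5313 -0.1215  0.0886] 0.2015563081801588
sp1 [ 0.5841 -0.368   0.078 ] [ 0.5874 -0.3702  0.078 ] [ 0.5857 -0.369   0.0743] 0.19921950851636439
sp2 [ 0.474  -0.3606  0.078 ] [ 0.4786 -0.3619  0.078 ] [ 0.4758 -0.361   0.0744] 0.44196922019520457
nip [0.5849 0.1854 0.1099] 0.538946786899146
FL [0.5649 0.3117 0.06  ]
FR [0.5256 0.0665 0.06  ]
BL [0.8539 0.2653 0.1   ]
BR [0.8157 0.0201 0.1   ]
FR [0.5317 0.0647 0.06  ]
BR [0.8208 0.016  0.1   ]
FL [0.577  0.3137 0.06  ]
dock [ 0.5689 -0.08    0.01  ]
dock [ 0.5709 -0.1627  0.01  ]
dock [ 0.4913 -0.1647  0.01  ]
dock [ 0.4868 -0.0835  0.01  ]
rack [ 0.6129 -0.3453  0.035 ]
rack [ 0.6089 -0.3976  0.035 ]
rack [ 0.4462 -0.3843  0.035 ]
rack [ 0.4485 -0.3357  0.035 ]
```

```bash
python3 -m crank '[[1,[-0.3,-0.33,0],[0,0,-0.1]],[1,[-0.3,-0.33,0],[0,0,-0.1]],[1,[-0.3,-0.33,0],[0,0,-0.1]],[1,[-0.3,-0.33,0],[0,0,-0.1]],[1,[-0.3,-0.33,0],[0,0,-0.1]]]'
cat >> h.py <<'E'
def goal(p,xang=None,Rm=None):
    """shift (units of 80mm, tool axes) and turn (units of 45deg, tool axes) to target"""
    o=manip.get_obs();Q=R.from_quat(o["ee_rot"]);
    if Rm is None:
        c,s=np.cos(np.radians(xang)),np.sin(np.radians(xang))
        Rm=np.array([[c,s,0],[s,-c,0],[0,0,-1.]])
    t=(Q.inv()*R.from_matrix(Rm)).as_rotvec()
    print("pos",o["position"],"shift now-axes",Q.inv().apply(np.array(p)-o["position"])/.08,"shift tgt-axes",Rm.T@(np.array(p)-o["position"])/.08,"turn",t/(np.pi/4),"deg",np.degrees(t), "j",np.array(o["joint_pos"]),"t",o["clock"])
E
python3 -c "
from h import *
goal([.531,-.366,.25],176)"
```

```text
clock: 0.65
position: [0.3531, 0.3972, 0.2533]
ee_rot: [0.033, 0.999, 0.0, -0.0]
ft_force: [-0.2, 0.2, 0.4]
grip_width: 0.998
pos [0.3531 0.3972 0.2533] shift now-axes [-2.8438 -9.3736  0.0402] shift tgt-axes [-2.8835 -9.3614  0.0411] turn [ 0.0001 -0.0002  0.0054] deg [ 0.0034 -0.0071  0.2428] j [-0.9103  0.1276 -0.0214  1.7089  0.0027  1.3051  0.5729] t 0.65
```

```bash
for i in 1 2; do :; done
python3 -m crank '[[1,[-0.2,-0.45,0],[0,0,0]],[1,[-0.2,-0.45,0],[0,0,0]],[1,[-0.2,-0.45,0],[0,0,0]],[1,[-0.2,-0.45,0],[0,0,0]],[1,[-0.2,-0.45,0],[0,0,0]]]' | head -2
python3 -m crank '[[1,[-0.2,-0.45,0],[0,0,0]],[1,[-0.2,-0.45,0],[0,0,0]],[1,[-0.2,-0.45,0],[0,0,0]],[1,[-0.2,-0.45,0],[0,0,0]],[1,[-0.2,-0.45,0],[0,0,0]]]' | head -2
python3 -m crank '[[1,[-0.1,-0.45,0],[0,0,0]],[1,[-0.1,-0.45,0],[0,0,0]],[1,[-0.1,-0.45,0],[0,0,0]],[1,[-0.1,-0.45,0],[0,0,0]],[1,[-0.1,-0.45,0],[0,0,0]]]' | head -2
python3 -c "
from h import *
goal([.531,-.366,.25],176)"
```

```text
clock: 1.15
position: [0.4205, 0.2119, 0.2532]
clock: 1.65
position: [0.4878, 0.0269, 0.2533]
clock: 2.15
position: [0.515, -0.1553, 0.2532]
pos [ 0.515  -0.1553  0.2532] shift now-axes [-0.3806 -2.6138  0.04  ] shift tgt-axes [-0.383  -2.6134  0.0405] turn [0.0003 0.0001 0.0012] deg [0.0126 0.0025 0.0529] j [-0.2841  0.1407  0.5452  1.719  -0.0757  1.3029  1.7786] t 2.15
```

```bash
cat >> h.py <<'E'
def shot(fn,n="wrist"):
    o=manip.get_obs(); im=manip.camera(n); cv2.imwrite(f"pics/{fn}.png",im)
    if n=="wrist": np.save(f"pics/{fn}.npy",cam("wrist",o)[1])
    return im
def wc(fn): return manip.camera_info("wrist")["K"],np.load(f"pics/{fn}.npy")
E
python3 -c "
from h import *
shot('w1')"
python3 -m crank '[[1,[-0.1,-0.5,0],[0,0,0]],[1,[-0.1,-0.5,0],[0,0,0]],[1,[-0.06,-0.5,0],[0,0,0]],[1,[-0.06,-0.5,0],[0,0,0]],[1,[-0.06,-0.5,0],[0,0,0]]]' | head -2
python3 -m crank '[[1,[0,-0.1,0],[0,0,0]],[1,[0,0,0],[0,0,0]],[1,[0,0,0],[0,0,0]],[1,[0,0,0],[0,0,0]],[1,[0,0,0],[0,0,0]]]' | head -2
python3 -c "
from h import *
shot('w2')"
```

```text
clock: 2.7
position: [0.5316, -0.3568, 0.253]
clock: 3.2
position: [0.5317, -0.362, 0.2534]
```

View pics/w1.png

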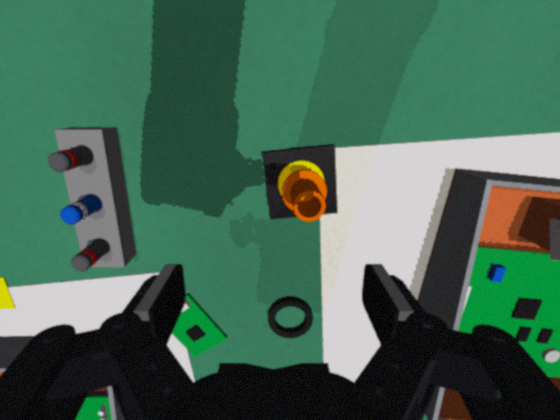

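View pics/w2.png

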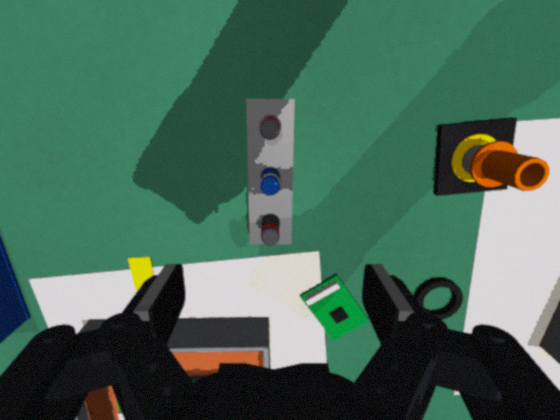

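Run:
```python
import cv2
a=cv2.imread("pics/w2.png")[90:260,230:310];cv2.imwrite("pics/w2a.png",cv2.resize(a,None,fx=3.5,fy=3.5,interpolation=2))
a=cv2.imread("pics/w2.png")[105:205,425:560];cv2.imwrite("pics/w2b.png",cv2.resize(a,None,fx=5,fy=5,interpolation=2))
a=cv2.imread("pics/w1.png")[135:235,255:345];cv2.imwrite("pics/w1b.png",cv2.resize(a,None,fx=5,fy=5,interpolation=2))
```

```text
(no output)
```

View pics/w2a.png

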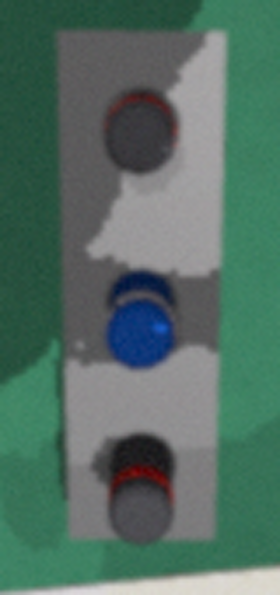

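View pics/w2b.png

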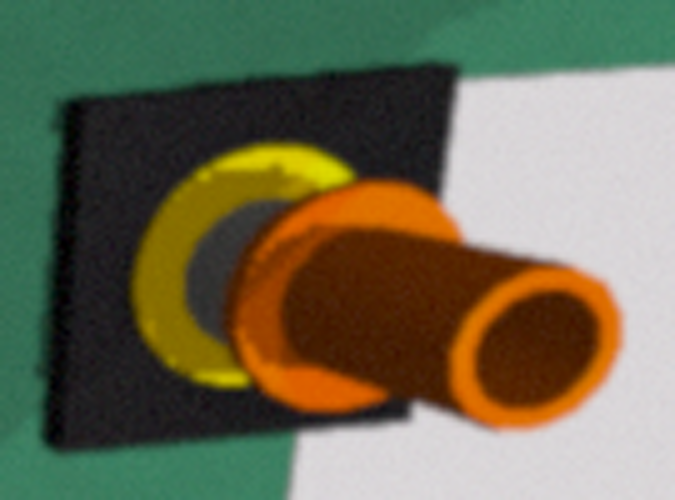

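View pics/w1b.png

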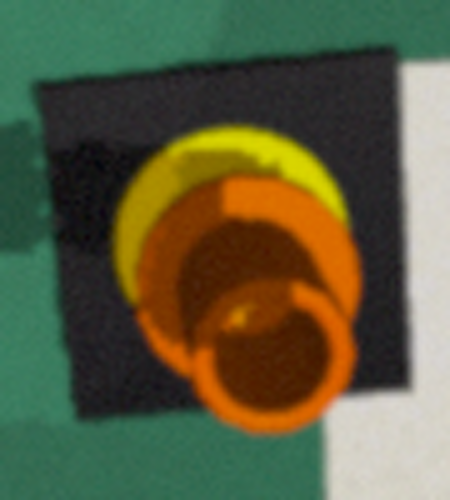

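Run:
```python
from h import *
a=wc('w1');b=wc('w2')
f=lambda x,y:(230+x/3.5,90+y/3.5)
for n,p in [("cap",(140,332)),("spUp",(141,133)),("spDn",(140,512))]: print(n,onz(b,f(*p),.078))
print("rim w2",onz(b,(425+537/5,105+347/5),.094),"rim w1",onz(a,(255+274/5,135+357/5),.094))
print(tri([(a,(255+274/5,135+357/5)),(b,(425+537/5,105+347/5))]))
for n,p in [("cap",(140,332)),("spUp",(141,133))]: pass
c=[onz(a,(255+x/5,135+y/5),.01) for x,y in [(38,85),(398,50),(410,388),(78,418)]]; print("dock",np.mean(c,0))
g=np.array(c); e=g[1]-g[0];print(e,g[2]-g[1])
goal([.531,-.366,.25],176)
```

```text
cap [ 0.5287 -0.3647  0.078 ]
spUp [ 0.4745 -0.3607  0.078 ]
spDn [ 0.5836 -0.3686  0.078 ]
rim w2 [ 0.531  -0.1226  0.094 ] rim w1 [ 0.5314 -0.1215  0.094 ]
(array([ 0.5316, -0.1213,  0.0926]), np.float64(0.28664366356193227))
dock [ 0.5299 -0.1223  0.01  ]
[-0.0023  0.084   0.    ] [0.0836 0.0024 0.    ]
pos [ 0.5316 -0.3622  0.2535] shift now-axes [ 0.0046 -0.0474  0.0435] shift tgt-axes [ 0.0045 -0.0473  0.0435] turn [0.0008 0.0007 0.0032] deg [0.0351 0.0312 0.1449] j [ 0.0544  0.4196  0.6452  1.4385 -0.2537  1.3672  2.2126] t 3.25
```

```bash
python3 -m crank '[[1,[0.03,-0.037,0.3],[0,0,0]],[1,[0,0,0.3],[0,0,0]],[1,[0,0,0.3],[0,0,0]],[1,[0,0,0.3],[0,0,0]],[1,[0,0,0.3],[0,0,0]]]' | head -2
python3 -m crank '[[0,[0,0,0.2],[0,0,0]],[0,[0,0,0.2],[0,0,0]],[0,[0,0,0.1],[0,0,0]],[0,[0,0,0],[0,0,0]],[0,[0,0,0],[0,0,0]]]'
python3 -c "
from h import *
shot('w3');goal([.529,-.365,.083],176)"
```

```text
clock: 3.75
position: [0.5288, -0.3655, 0.1326]
clock: 4.25
position: [0.5288, -0.3666, 0.094]
ee_rot: [0.035, 0.999, -0.0, 0.0]
ft_force: [-0.2, -0.2, 0.4]
grip_width: 0.502
pos [ 0.5289 -0.3667  0.0943] shift now-axes [0.0009 0.0209 0.1406] shift tgt-axes [0.0007 0.0208 0.1406] turn [-0.0007  0.0017  0.0008] deg [-0.0314  0.0759  0.0348] j [ 0.0976  0.5559  0.588   1.6087 -0.3387  1.0791  2.2788] t 4.3
```

View pics/w3.png

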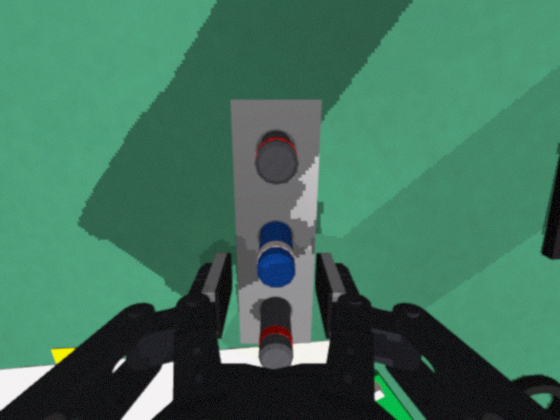

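```bash
python3 -m crank '[[0,[0,0.02,0.14],[0,0,0]],[0,[0,0,0],[0,0,0]],[-1,[0,0,0],[0,0,0]],[-1,[0,0,0],[0,0,0]],[-1,[0,0,0],[0,0,0]]]' 40
python3 -m crank '[[-1,[0,0,0],[0,0,0]],[-1,[0,0,0],[0,0,0]],[-1,[0,0,-0.1],[0,0,0]],[-1,[0,0,-0.2],[0,0,0]],[-1,[0,0,-0.3],[0,0,0]]]' 40
python3 -c "
from h import *
shot('w4');goal([.529,-.365,.083],176)"
```

```text
clock: 4.8
position: [0.5287, -0.3648, 0.0823]
ee_rot: [0.035, 0.999, -0.0, 0.0]
ft_force: [0.4, -0.5, 1.1]
grip_width: 0.212
clock: 5.3
position: [0.5281, -0.3643, 0.1307]
ee_rot: [0.035, 0.999, 0.0, -0.001]
ft_force: [0.4, -0.3, -1.0]
grip_width: 0.212
pos [ 0.5298 -0.366   0.1359] shift now-axes [0.0143 0.0128 0.661 ] shift tgt-axes [0.0113 0.0115 0.6611] turn [-0.0026  0.0057  0.0004] deg [-0.1182  0.2547  0.018 ] j [ 0.0806  0.5098  0.6085  1.578  -0.3117  1.1472  2.2585] t 5.35
```

View pics/w4.png

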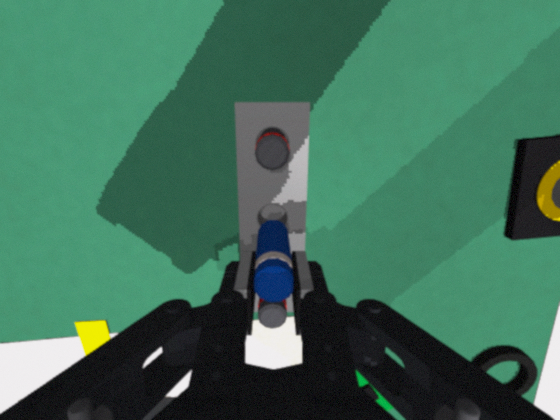

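```bash
python3 -m crank '[[-1,[0,0,-0.35],[0,0,0]],[-1,[0,0.2,-0.3],[0,0,0]],[-1,[0,0.4,0],[0,0,0]],[-1,[0,0.4,0],[0,0,0]],[-1,[0,0.4,0],[0,0,0]]]'|head -2
python3 -m crank '[[-1,[0.1,0.4,0],[0,0,0]],[-1,[0.1,0.4,0],[0,0,0]],[-1,[0,0.4,0],[0,0,0]],[-1,[0,0.25,0],[0,0,0]],[-1,[0,0,0],[0,0,0]]]'|head -2
python3 -c "
from h import *
goal([.531,-.1215,.185],176)"
```

```text
clock: 5.85
position: [0.5365, -0.2521, 0.1836]
clock: 6.35
position: [0.5292, -0.1327, 0.1833]
pos [ 0.5292 -0.1327  0.1833] shift now-axes [-0.014   0.1415 -0.0214] shift tgt-axes [-0.0132  0.1416 -0.0216] turn [0.0022 0.0017 0.0067] deg [0.1001 0.0787 0.3027] j [-0.3336  0.223   0.5679  1.7923 -0.1321  1.1625  1.7818] t 6.35
```

```bash
python3 -m crank '[[-1,[-0.01,0.14,0],[0,0,0]],[-1,[0,0,0],[0,0,0]],[-1,[0,0,0],[0,0,0]],[-1,[0,0,0],[0,0,0]],[-1,[0,0,0],[0,0,0]]]'|head -2
python3 -c "
from h import *
shot('w5');shot('s5','scene');shot('t5','top');goal([.531,-.1215,.185],176)
a=cv2.imread('pics/s5.png')[200:310,200:300];a=cv2.resize(a,None,fx=4,fy=4,interpolation=2)
b=cv2.imread('pics/t5.png')[150:260,310:410];b=cv2.resize(b,None,fx=4,fy=4,interpolation=2)
cv2.imwrite('pics/st5.png',np.hstack([a,b]))"
```

```text
clock: 6.85
position: [0.5298, -0.1257, 0.1821]
pos [ 0.5299 -0.1253  0.182 ] shift now-axes [-0.0106  0.0486 -0.0369] shift tgt-axes [-0.0106  0.0486 -0.0369] turn [-0.     -0.0001  0.0003] deg [-0.0011 -0.0054  0.0113] j [-0.3451  0.2222  0.5637  1.7952 -0.1287  1.1608  1.7601] t 7.0
```

View pics/w5.png

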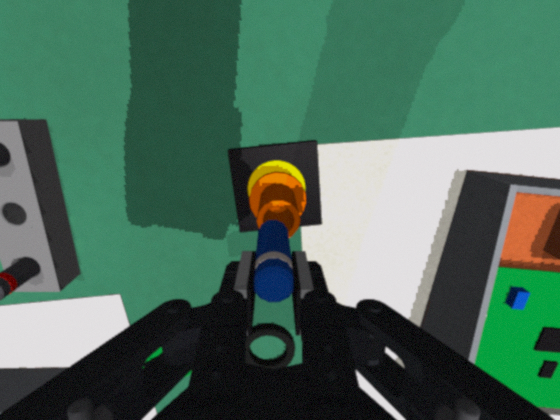

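View pics/st5.png

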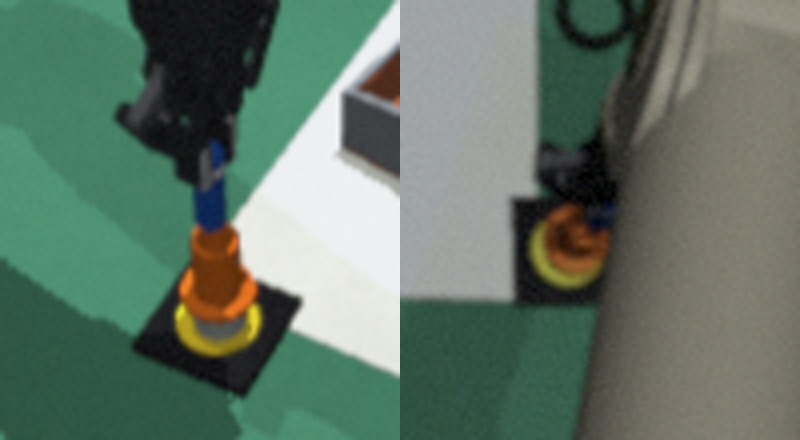

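```bash
python3 -m crank '[[-1,[-0.01,0.045,0],[0,0,0]],[-1,[0,0,0],[0,0,0]],[-1,[0,0,0],[0,0,0]],[-1,[0,0,0],[0,0,0]],[-1,[0,0,0],[0,0,0]]]'|head -2
python3 -c "
from h import *
shot('w6');goal([.531,-.122,.168],176)
a=cv2.imread('pics/w6.png')[150:310,220:330];a=cv2.resize(a,None,fx=4,fy=4,interpolation=2)
cv2.imwrite('pics/w6b.png',a[:600])
c=wc('w6');print(proj(c,[.531,-.122,.094]),proj(c,[.531,-.122,.01]))
o=manip.get_obs();p=o['position']
for z in (-.073,-.05,-.005): print(proj(c,p+[0,0,z]))"
```

```text
clock: 7.5
position: [0.531, -0.1215, 0.1821]
pos [ 0.531  -0.1215  0.1821] shift now-axes [-0.0008 -0.006   0.1762] shift tgt-axes [-0.0008 -0.006   0.1762] turn [0.0001 0.     0.0007] deg [0.0056 0.0014 0.0336] j [-0.3502  0.2223  0.5613  1.7947 -0.1284  1.1608  1.753 ] t 7.55
[272.474  219.2481] [272.6016 188.6172]
[273.1574 227.1554]
[273.1808 241.6961]
[273.2475 282.957 ]
```

View pics/w6b.png

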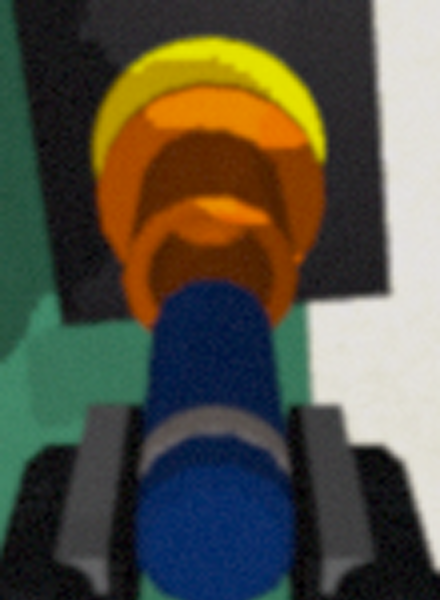

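```bash
python3 -c "
from h import *
shot('s6','scene');
a=cv2.imread('pics/s6.png')[220:290,215:290];a=cv2.resize(a,None,fx=8,fy=8,interpolation=2)
cv2.imwrite('pics/s6b.png',a)
S=cam('scene');p=manip.get_obs()['position']
for q in ([.531,-.122,.094],p+[0,0,-.073],p+[0,0,-.02],p+[0,0,-.005]):
  print(q,(proj(S,q)-[215,220])*8)"
```

```text
[0.531, -0.122, 0.094] [306.0703 309.8425]
[ 0.531  -0.1215  0.1091] [304.9692 277.2916]
[ 0.531  -0.1215  0.1621] [298.0917 161.2308]
[ 0.531  -0.1215  0.1771] [296.0472 126.7302]
```

View pics/s6b.png

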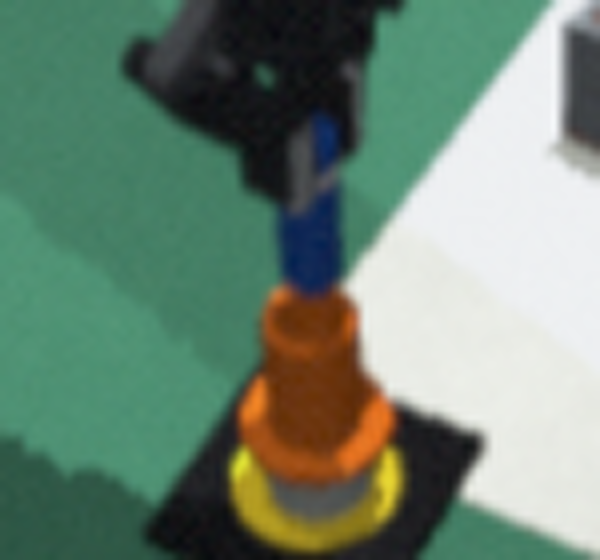

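```bash
python3 -c "
from h import *
a=cv2.imread('pics/w6.png')[210:310,230:320];a=cv2.resize(a,None,fx=6,fy=6,interpolation=2)
cv2.imwrite('pics/w6c.png',a)
c=wc('w6');p=np.array([.531,-.1215,.1821])
for z in (-.073,-.065,-.005,.003): 
  print(z,(proj(c,p+[0,0,z])-[230,210])*6, 'near',(proj(c,p+[-.01,0.0,z])-[230,210])*6, 'far',(proj(c,p+[.01,0.0,z])-[230,210])*6, 'side',(proj(c,p+[0.,0.01,z])-[230,210])*6)"
```

```text
-0.073 [259.1009 103.1876] near [252.8334  19.2393] far [265.1831 184.654 ] side [348.3278  97.4302]
-0.065 [259.1523 131.3845] near [252.6443  44.6491] far [265.4608 215.4599] side [351.7657 125.4379]
-0.005 [259.7119 438.0932] near [250.5729 322.9507] far [268.4617 548.3312] side [389.1783 430.225 ]
0.003 [259.822  498.4334] near [250.1623 378.1172] far [269.0478 613.3444] side [396.5423 490.2167]
```

View pics/w6c.png

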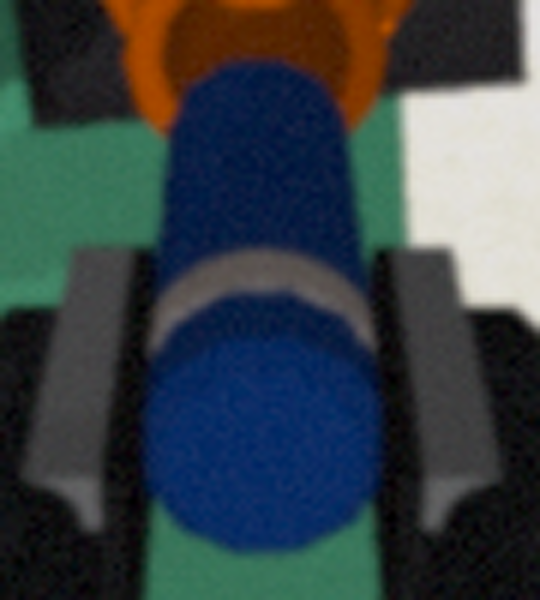

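```bash
python3 -m crank '[[-1,[0,0,0.08],[0,0,0]],[-1,[0,0,0.08],[0,0,0]],[-1,[0,0,0.08],[0,0,0]],[-1,[0,0,0.08],[0,0,0]],[-1,[0,0,0.08],[0,0,0]]]'
python3 -c "
from h import *
shot('w7');shot('s7','scene');goal([.531,-.122,.116],176)
a=cv2.imread('pics/w7.png')[130:310,215:335];a=cv2.resize(a,None,fx=3,fy=3,interpolation=2)
b=cv2.imread('pics/s7.png')[200:310,200:300];b=cv2.resize(b,(360,540),interpolation=2)
cv2.imwrite('pics/w7b.png',np.hstack([a,b]))"
```

```text
clock: 8.1
position: [0.5308, -0.1215, 0.1493]
ee_rot: [0.035, 0.999, 0.0, -0.0]
ft_force: [-0.9, 0.4, -0.4]
grip_width: 0.211
pos [ 0.5304 -0.1214  0.149 ] shift now-axes [-0.0085 -0.0074  0.4119] shift tgt-axes [-0.0078 -0.0074  0.4119] turn [-0.0001 -0.0022  0.0009] deg [-0.0055 -0.0969  0.0412] j [-0.3397  0.2601  0.5542  1.8297 -0.1524  1.0958  1.7714] t 8.2
```

View pics/w7b.png

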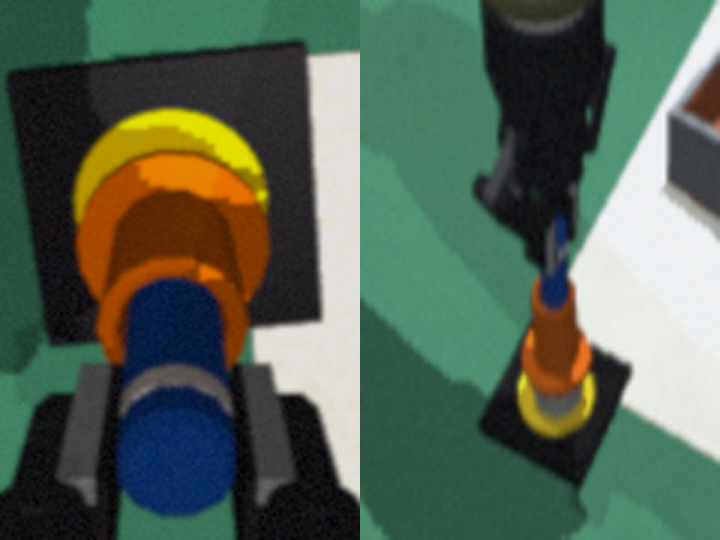

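```bash
python3 -m crank '[[-1,[0,0,0.08],[0,0,0]],[-1,[0,0,0.08],[0,0,0]],[-1,[0,0,0.08],[0,0,0]],[-1,[0,0,0.08],[0,0,0]],[-1,[0,0,0.06],[0,0,0]]]'
python3 -m crank '[[-1,[0,0,0],[0,0,0]],[-1,[0,0,0],[0,0,0]],[-1,[0,0,0],[0,0,0]],[-0.3,[0,0,0],[0,0,0]],[-0.3,[0,0,0],[0,0,0]]]'
python3 -c "
from h import *
shot('w8');shot('s8','scene');goal([.531,-.122,.116],176)
a=cv2.imread('pics/w8.png')[130:310,215:335];a=cv2.resize(a,None,fx=3,fy=3,interpolation=2)
b=cv2.imread('pics/s8.png')[200:310,200:300];b=cv2.resize(b,(360,540),interpolation=2)
cv2.imwrite('pics/w8b.png',np.hstack([a,b]))"
```

```text
clock: 8.7
position: [0.5308, -0.1214, 0.1189]
ee_rot: [0.035, 0.999, 0.0, -0.0]
ft_force: [-1.0, -0.8, -0.8]
grip_width: 0.213
clock: 9.2
position: [0.5313, -0.1214, 0.12]
ee_rot: [0.035, 0.999, 0.0, 0.0]
ft_force: [-0.3, -0.1, -0.3]
grip_width: 0.351
pos [ 0.5312 -0.1214  0.1199] shift now-axes [ 0.0023 -0.0073  0.0491] shift tgt-axes [ 0.0023 -0.0073  0.0491] turn [0.0002 0.0007 0.001 ] deg [0.0081 0.0337 0.0464] j [-0.3281  0.2975  0.5454  1.856  -0.1779  1.0357  1.7907] t 9.3
```

View pics/w8b.png

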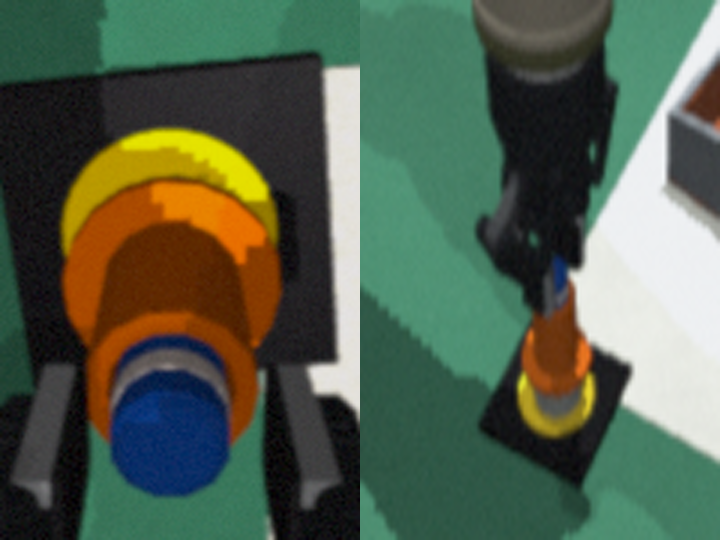

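```bash
python3 -m crank '[[0,[0,0,0],[0,0,0]],[0,[0,0,-0.1],[0,0,0]],[0,[0,0,-0.3],[0,0,0]],[0,[0,0,-0.3],[0,0,0]],[0,[0,0,0],[0,0,0]]]'
python3 -c "
from h import *
shot('w9');goal([.531,-.122,.116],176)
a=cv2.imread('pics/w9.png')[130:310,215:335];a=cv2.resize(a,None,fx=3.3,fy=3.3,interpolation=2)
cv2.imwrite('pics/w9b.png',a)
c=wc('w9')
for z in (.112,.116,.094):
  print(z,[(proj(c,np.array([.531,-.122,z])+[d,0,0])-[215,130])*3.3 for d in (-.01,0,.01)])
"
```

```text
clock: 9.8
position: [0.5327, -0.122, 0.1793]
ee_rot: [0.035, 0.999, 0.0, 0.003]
ft_force: [0.9, -1.1, -0.2]
grip_width: 0.503
pos [ 0.532  -0.1217  0.1776] shift now-axes [ 0.015  -0.0053  0.7704] shift tgt-axes [ 0.0123 -0.0049  0.7705] turn [0.0006 0.0045 0.0008] deg [0.0255 0.2003 0.0373] j [-0.3496  0.2272  0.5618  1.7998 -0.1329  1.1485  1.7565] t 9.85
0.112 [array([187.4767, 274.4859]), array([191.0555, 321.9514]), array([194.5237, 367.949 ])]
0.116 [array([187.4091, 281.6594]), array([191.0575, 329.9184]), array([194.591, 376.657])]
0.094 [array([187.7515, 245.3248]), array([191.0475, 289.514 ]), array([194.2494, 332.4417])]
```

View pics/w9b.png

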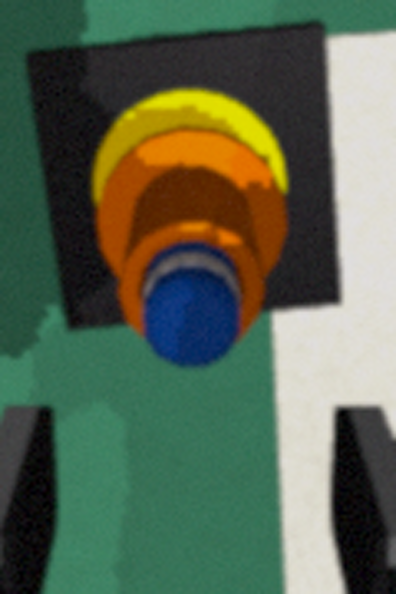

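```bash
python3 -m crank '[[0.3,[0.01,-0.005,0.2],[0,0,0]],[0.3,[0,0,0.25],[0,0,0]],[0.3,[0,0,0.25],[0,0,0]],[0.3,[0,0,0.25],[0,0,0]],[0.3,[0,0,0.2],[0,0,0]]]' 40
python3 -m crank '[[0.3,[0,0,0.19],[0,0,0]],[0.3,[0,0,0],[0,0,0]],[0.3,[0,0,0],[0,0,0]],[0.3,[0,0,0],[0,0,0]],[0.3,[0,0,0],[0,0,0]]]' 40
python3 -c "
from h import *
shot('w10');goal([.531,-.122,.069],176)
shot('s10','scene')
a=cv2.imread('pics/w10.png')[150:350,180:370];a=cv2.resize(a,None,fx=2.5,fy=2.5,interpolation=2)
b=cv2.imread('pics/s10.png')[200:300,205:295];b=cv2.resize(b,(450,500),interpolation=2)
cv2.imwrite('pics/w10b.png',np.hstack([a[:500],b]))
"
```

```text
clock: 10.35
position: [0.5293, -0.1216, 0.082]
ee_rot: [0.035, 0.999, 0.0, -0.001]
ft_force: [0.2, -0.6, 0.5]
grip_width: 0.654
clock: 10.85
position: [0.5307, -0.1219, 0.0693]
ee_rot: [0.035, 0.999, 0.0, 0.001]
ft_force: [-0.4, -0.1, -0.1]
grip_width: 0.652
pos [ 0.5306 -0.1218  0.0692] shift now-axes [-0.0049 -0.0018  0.0024] shift tgt-axes [-0.0049 -0.0018  0.0024] turn [0.0003 0.0016 0.001 ] deg [0.0132 0.0718 0.0439] j [-0.305   0.3693  0.5255  1.8948 -0.2275  0.9351  1.8289] t 10.9
```

View pics/w10b.png

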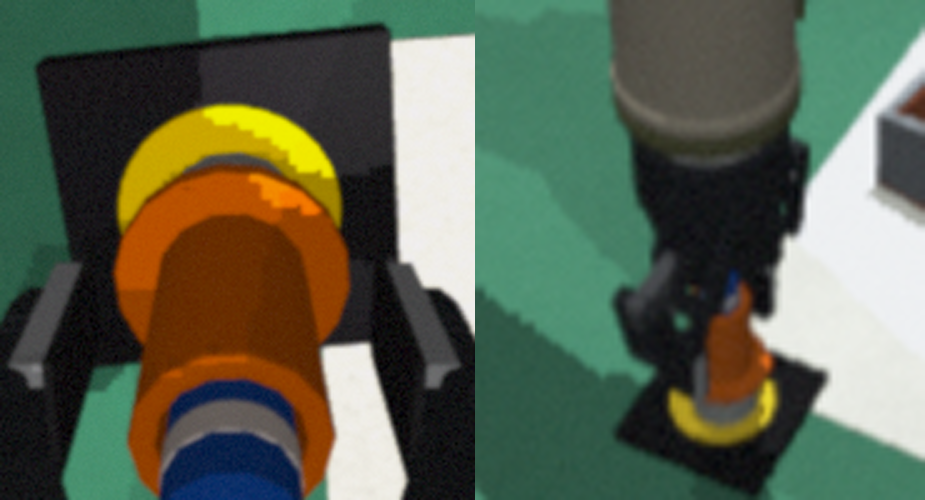

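```bash
python3 -m crank '[[-1,[0,0,0],[0,0,0]],[-1,[0,0,0],[0,0,0]],[-1,[0,0,0],[0,0,0]],[-1,[0,0,0],[0,0,0]],[-1,[0,0,0],[0,0,0]]]' 100
python3 -m crank '[[-1,[0,0,-0.05],[0,0,0]],[-1,[0,0,-0.1],[0,0,0]],[-1,[0,0,-0.2],[0,0,0]],[-1,[0,0,-0.2],[0,0,0]],[-1,[0,0,-0.2],[0,0,0]]]'
python3 -c "
from h import *
shot('w11');goal([.531,-.122,.069],176)
shot('s11','scene')
a=cv2.imread('pics/w11.png')[150:350,180:370];a=cv2.resize(a,None,fx=2.5,fy=2.5,interpolation=2)
b=cv2.imread('pics/s11.png')[180:300,200:308];b=cv2.resize(b,(450,500),interpolation=2)
cv2.imwrite('pics/w11b.png',np.hstack([a[:500],b]))
"
```

```text
clock: 11.45
position: [0.5304, -0.1219, 0.069]
ee_rot: [0.035, 0.999, 0.0, 0.0]
ft_force: [-2.2, -0.2, 6.3]
grip_width: 0.36
clock: 11.95
position: [0.53, -0.1219, 0.1294]
ee_rot: [0.035, 0.999, -0.0, -0.0]
ft_force: [0.5, 0.5, -3.4]
grip_width: 0.354
pos [ 0.5313 -0.1222  0.132 ] shift now-axes [0.0069 0.0023 0.7874] shift tgt-axes [0.0042 0.0025 0.7875] turn [0.0003 0.0043 0.0003] deg [0.012  0.1918 0.0143] j [-0.3352  0.2807  0.5533  1.8471 -0.1687  1.0568  1.7848] t 12.0
```

View pics/w11b.png

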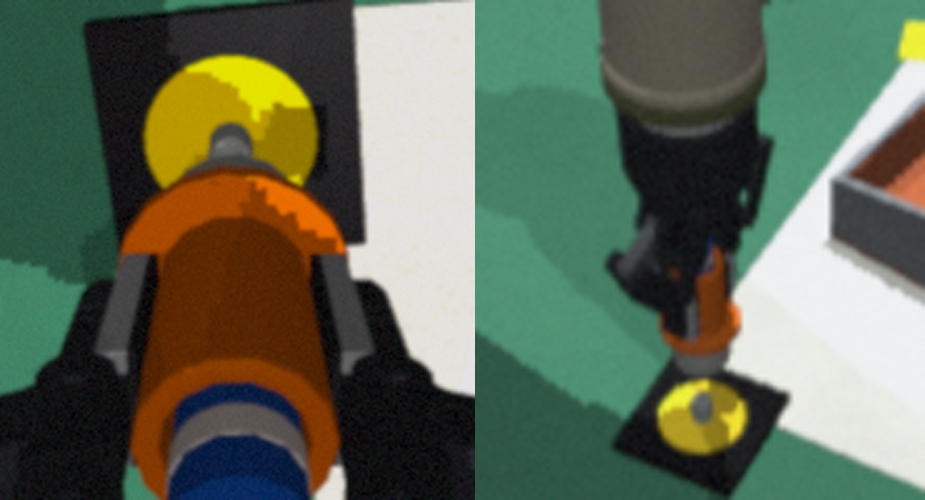

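```bash
python3 -m crank '[[-1,[0,0,-0.3],[0,0,0]],[-1,[0,0.1,-0.4],[0,0,0]],[-1,[0,0.2,-0.4],[0,0,0]],[-1,[-0.1,0.35,-0.3],[0,0,0]],[-1,[-0.1,0.4,-0.1],[0,0,0]]]'|head -2
python3 -m crank '[[-1,[-0.1,0.4,0],[0,0,0.05]],[-1,[-0.15,0.4,0],[0,0,0.05]],[-1,[-0.15,0.4,0],[0,0,0]],[-1,[-0.15,0.4,0],[0,0,0]],[-1,[-0.1,0.4,0],[0,0,0]]]'|head -2
python3 -m crank '[[-1,[0,0.2,0],[0,0,0]],[-1,[0,0,0],[0,0,0]],[-1,[0,0,0],[0,0,0]],[-1,[0,0,0],[0,0,0]],[-1,[0,0,0],[0,0,0]]]'
python3 -c "
from h import *
shot('w12');goal([.62,.18,.25],171)
"
```

```text
clock: 12.55
position: [0.5528, -0.0392, 0.2508]
clock: 13.05
position: [0.6236, 0.1143, 0.2473]
clock: 13.55
position: [0.6256, 0.1273, 0.2487]
ee_rot: [0.075, 0.997, -0.0, 0.0]
ft_force: [0.4, -0.3, -1.6]
grip_width: 0.361
pos [0.6256 0.1276 0.2488] shift now-axes [ 0.1665  0.6373 -0.0155] shift tgt-axes [ 0.1715  0.636  -0.0155] turn [0.0001 0.0004 0.01  ] deg [0.0058 0.0169 0.4488] j [-0.6081  0.3797  0.4446  1.4517 -0.1643  1.3468  1.2669] t 13.6
```

View pics/w12.png

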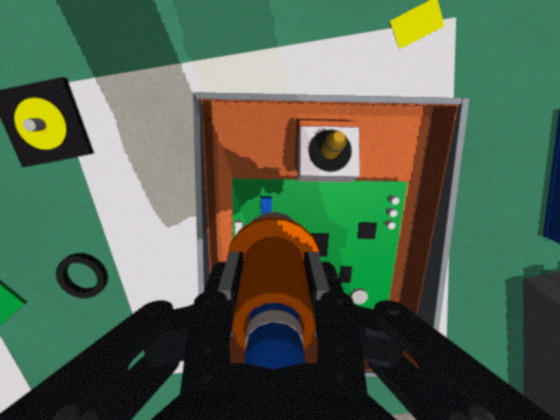

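Nipple visible at about (337,140), front wall's top corners near (197,97) and (467,101). I'll take a second view from the other side.

```bash
python3 -m crank '[[-1,[0,0.4,0],[0,0,0]],[-1,[0,0.4,0],[0,0,0]],[-1,[0.1,0.4,0],[0,0,0]],[-1,[0,0,0],[0,0,0]],[-1,[0,0,0],[0,0,0]]]'|head -2
python3 -m crank '[[-1,[0,0,0],[0,0,0]],[-1,[0,0,0],[0,0,0]],[-1,[0,0,0],[0,0,0]],[-1,[0,0,0],[0,0,0]],[-1,[0,0,0],[0,0,0]]]'|head -2
python3 -c "
from h import *
shot('w13');goal([.62,.18,.25],171)
for n,x,y in (('w12',270,85),('w13',170,85)):
  a=cv2.imread(f'pics/{n}.png')[y:y+110,x:x+130];cv2.imwrite(f'pics/{n}c.png',cv2.resize(a,None,fx=5,fy=5,interpolation=2))
"
```

```text
clock: 14.1
position: [0.6316, 0.2254, 0.2484]
clock: 14.6
position: [0.6319, 0.2247, 0.2486]
pos [0.6319 0.2248 0.2485] shift now-axes [ 0.0643 -0.5758 -0.0185] shift tgt-axes [ 0.0589 -0.5764 -0.0185] turn [ 0.0001 -0.      0.0118] deg [ 0.0062 -0.      0.5292] j [-0.6985  0.4519  0.4096  1.3526 -0.1784  1.3731  1.1322] t 14.65
```

View pics/w13.png

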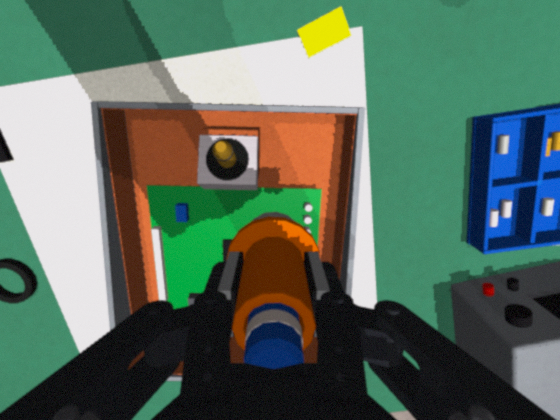

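View pics/w12c.png

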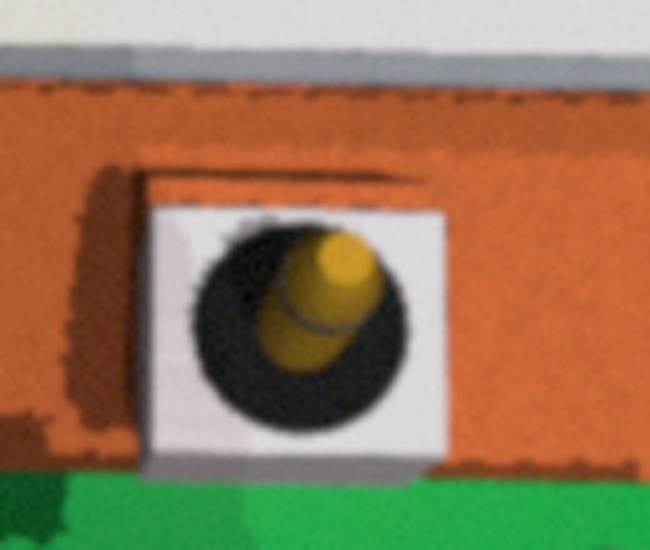

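View pics/w13c.png

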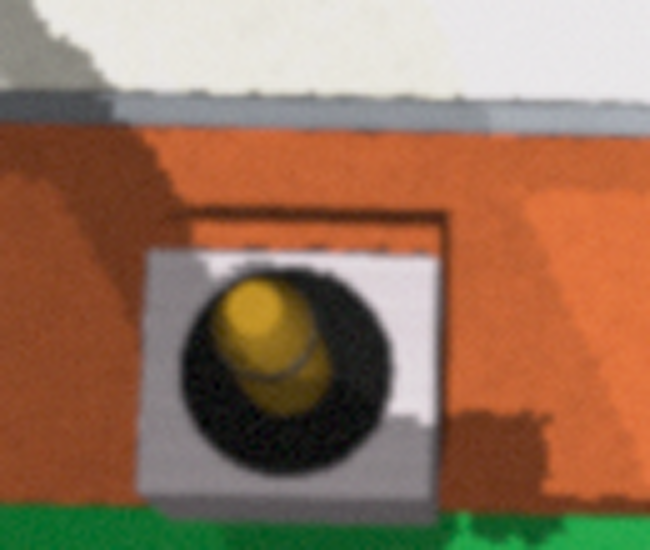

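Run:
```python
from h import *
A=wc('w12');B=wc('w13')
fa=lambda x,y:(270+x/5,85+y/5);fb=lambda x,y:(170+x/5,85+y/5)
tip,e=tri([(A,fa(347,258)),(B,fb(255,307))]);print("tip",tip,e)
ft,e=tri([(A,fa(301,329)),(B,fb(287,372))]);print("foot",ft,e)
for n,a,b in [("FR",(196,94),(94,102)),("FL",(467,99),(363,107))]:
    print(n,onz(A,a,.06),onz(B,b,.06),*tri([(A,a),(B,b)]))
```

```text
tip [0.581  0.1889 0.1105] 0.17193362828982117
foot [0.5975 0.1861 0.0754] 0.050658835695600146
FR [0.5285 0.0689 0.06  ] [0.5277 0.0693 0.06  ] [0.528  0.0688 0.0591] 0.4851184429351463
FL [0.5709 0.3206 0.06  ] [0.5697 0.3204 0.06  ] [0.5703 0.3204 0.0601] 0.6809592230115697
```

```bash
cat >> h.py <<'E'
yaw=np.radians(-9.4);t25=np.radians(25)
u=np.array([np.cos(yaw),np.sin(yaw),0])
ax=-u*np.sin(t25)+np.array([0,0,np.cos(t25)])
xx=-u*np.cos(t25)-np.array([0,0,np.sin(t25)])
NR=np.column_stack([xx,np.cross(-ax,xx),-ax])
TIP=np.array([.581,.189,.111])
def ng(d): goal(TIP+d*ax,Rm=NR)
E
python3 -m crank '[[-1,[0.1,-0.1,0],[0,-0.11,0]],[-1,[0.3,-0.1,0],[0,-0.11,0]],[-1,[0.3,-0.1,0],[0,-0.11,0]],[-1,[0.3,0,0],[0,-0.11,0]],[-1,[0.3,0,0],[0,-0.11,0]]]'|head -3
python3 -m crank '[[-1,[0,0,0],[0,0,0]],[-1,[0,0,0],[0,0,0]],[-1,[0,0,0],[0,0,0]],[-1,[0,0,0],[0,0,0]],[-1,[0,0,0],[0,0,0]]]'|head -3
python3 -c "
from h import *
ng(.11);print(NR)
"
```

```text
clock: 15.15
position: [0.5272, 0.2163, 0.2285]
ee_rot: [0.072, 0.974, -0.014, 0.216]
clock: 15.65
position: [0.529, 0.2158, 0.2284]
ee_rot: [0.073, 0.974, -0.016, 0.214]
pos [0.529  0.2158 0.2284] shift now-axes [-0.008  -0.226   0.2475] shift tgt-axes [-0.0101 -0.2243  0.249 ] turn [ 0.0082 -0.0052  0.0171] deg [ 0.3684 -0.2319  0.7716] j [-1.0177 -0.006   0.3838  1.9677  0.3891  0.9013  0.5874] t 15.65
[[-0.8941  0.1633  0.4169]
 [ 0.148   0.9866 -0.069 ]
 [-0.4226  0.     -0.9063]]
```

```bash
python3 -m crank '[[-1,[-0.01,-0.11,0.12],[0.008,-0.005,0.017]],[-1,[0,-0.11,0.13],[0,0,0]],[-1,[0,0,0.1],[0,0,0]],[-1,[0,0,0.1],[0,0,0]],[-1,[0,0,0],[0,0,0]]]'|head -3
python3 -m crank '[[-1,[0,0,0],[0,0,0]],[-1,[0,0,0],[0,0,0]],[-1,[0,0,0],[0,0,0]],[-1,[0,0,0],[0,0,0]],[-1,[0,0,0],[0,0,0]]]'
python3 -c "
from h import *
shot('w14');shot('s14','scene');shot('t14','top');ng(.09)
c=wc('w14');o=manip.get_obs();Q=R.from_quat(o['ee_rot'])
print('tip',proj(c,TIP),'foot',proj(c,TIP-.04*ax),'rim',proj(c,o['position']+Q.apply([0,0,.059])))
print(proj(cam('scene'),TIP))
"
```

```text
clock: 16.15
position: [0.5409, 0.1958, 0.1943]
ee_rot: [0.079, 0.973, -0.018, 0.215]
clock: 16.65
position: [0.5411, 0.1964, 0.196]
ee_rot: [0.079, 0.973, -0.017, 0.216]
ft_force: [-0.8, 0.3, -2.0]
grip_width: 0.361
pos [0.5411 0.1963 0.1958] shift now-axes [-0.012  -0.0085  0.0501] shift tgt-axes [-0.012  -0.0084  0.0501] turn [ 0.0011 -0.0005  0.0019] deg [ 0.0491 -0.0213  0.0857] j [-0.9908  0.0332  0.4108  2.0063  0.3857  0.8136  0.6004] t 16.8
tip [271.8345 218.1961] foot [271.9511 201.7902] rim [272.8493 236.3733]
[320.146  190.5821]
```

View pics/w14.png

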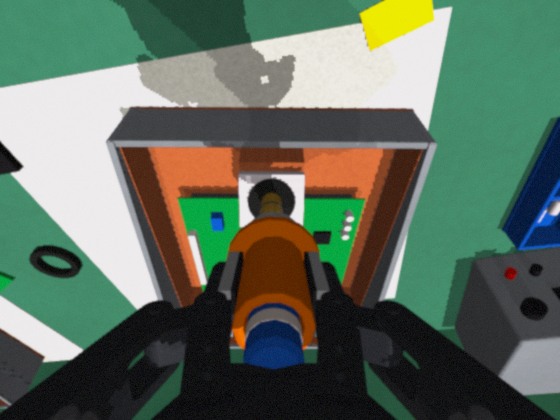

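View pics/s14.png

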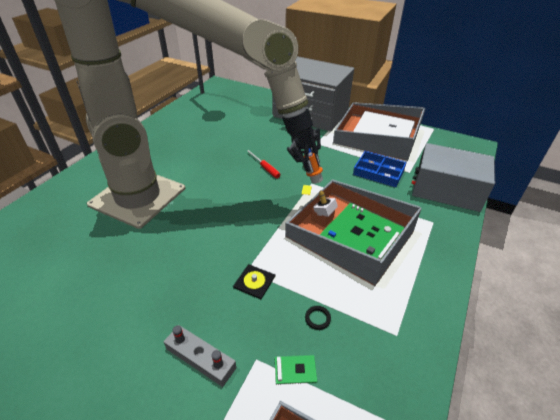

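View pics/t14.png

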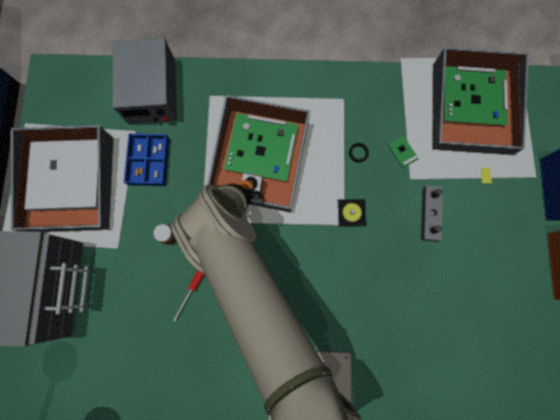

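```bash
python3 -c "
import cv2,numpy as np
a=cv2.imread('pics/w14.png')[165:275,220:330];a=cv2.resize(a,(500,500),interpolation=2)
b=cv2.imread('pics/s14.png')[140:220,280:350];b=cv2.resize(b,(438,500),interpolation=2)
cv2.imwrite('pics/x14.png',np.hstack([a,b])[:, :800])"
```

```text
(no output)
```

View pics/x14.png

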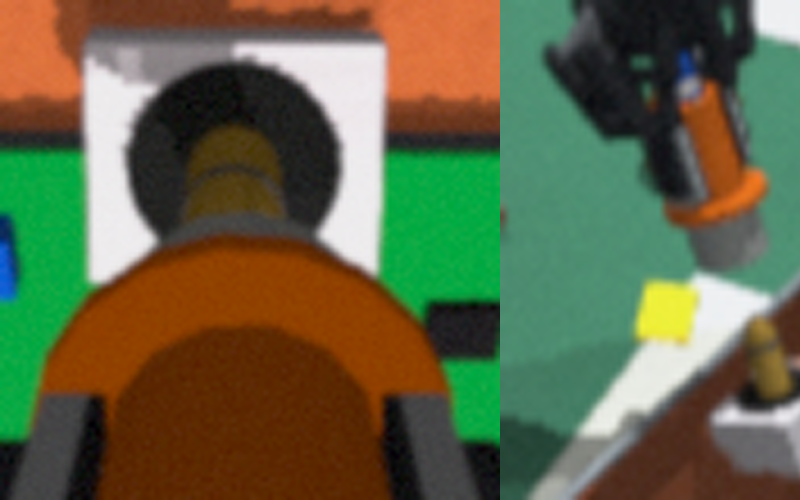

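```bash
python3 -c "
from h import *
o=manip.get_obs();Q=R.from_quat(o['ee_rot']);S=cam('scene')
for d in (.059,.031,-.025): print(proj(S,o['position']+Q.apply([0,0,d])))
print(proj(S,TIP),proj(S,TIP-.03*ax))
"
python3 -m crank '[[-1,[-0.012,-0.008,0.05],[0,0,0]],[-1,[0,0,0.1],[0,0,0]],[-1,[0,0,0.1],[0,0,0]],[-1,[0,0,0.08],[0,0,0]],[-1,[0,0,0],[0,0,0]]]'
python3 -m crank '[[-1,[0,0,0],[0,0,0]],[-1,[0,0,0],[0,0,0]],[-1,[0,0,0],[0,0,0]],[-1,[0,0,0],[0,0,0]],[-1,[0,0,0],[0,0,0]]]'
python3 -c "
from h import *
shot('w15');shot('s15','scene');ng(.064)
a=cv2.imread('pics/w15.png')[165:275,220:330];a=cv2.resize(a,(500,500),interpolation=2)
b=cv2.imread('pics/s15.png')[160:210,290:345];b=cv2.resize(b,(550,500),interpolation=2)
cv2.imwrite('pics/x15.png',np.hstack([a,b])[:, 200:1000])
"
```

```text
[316.6269 180.2195]
[313.8518 171.8431]
[308.1208 154.5449]
[320.146  190.5821] [322.9806 199.1499]
clock: 17.3
position: [0.5526, 0.1931, 0.1708]
ee_rot: [0.079, 0.973, -0.018, 0.215]
ft_force: [-0.4, -0.6, -3.0]
grip_width: 0.359
clock: 17.8
position: [0.5528, 0.1938, 0.1724]
ee_rot: [0.079, 0.973, -0.017, 0.216]
ft_force: [1.1, -0.6, -2.4]
grip_width: 0.359
pos [0.5528 0.1937 0.1723] shift now-axes [ 0.0003 -0.0008  0.0454] shift tgt-axes [ 0.0004 -0.0008  0.0454] turn [ 0.0011 -0.0004  0.0019] deg [ 0.0515 -0.0179  0.086 ] j [-0.9747  0.0861  0.4234  2.0108  0.3665  0.7512  0.6184] t 17.9
```

View pics/x15.png

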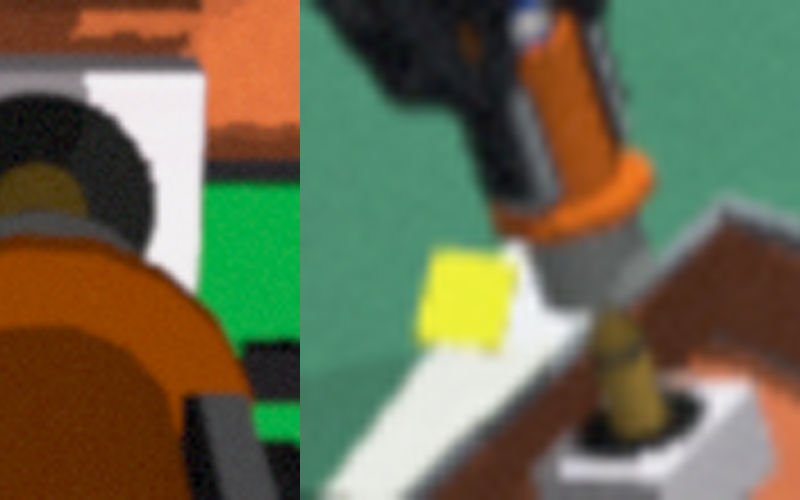

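```bash
python3 -c "
from h import *
b=cv2.imread('pics/s15.png')[170:206,295:335];b=cv2.resize(b,(800,720),interpolation=2)[:600]
o=manip.get_obs();Q=R.from_quat(o['ee_rot']);S=cam('scene')
for d,r in ((.059,.018),(.031,.018),(.028,.025)):
  print(d,(proj(S,o['position']+Q.apply([0,0,d]))-[295,170])*20)
  pts=np.array([(proj(S,o['position']+Q.apply([r*np.cos(t),r*np.sin(t),d]))-[295,170])*20 for t in np.linspace(0,6.28,30)])
  cv2.polylines(b,[pts.astype(int)],True,(255,0,255),1)
pts=np.array([(proj(S,TIP-q*ax)-[295,170])*20 for q in (0,.04)]);cv2.polylines(b,[pts.astype(int)],False,(255,255,0),1)
cv2.imwrite('pics/x15b.png',b)
"
```

```text
0.059 [486.8551 361.2628]
0.031 [432.4092 196.894 ]
0.028 [426.5077 179.0776]
```

View pics/x15b.png

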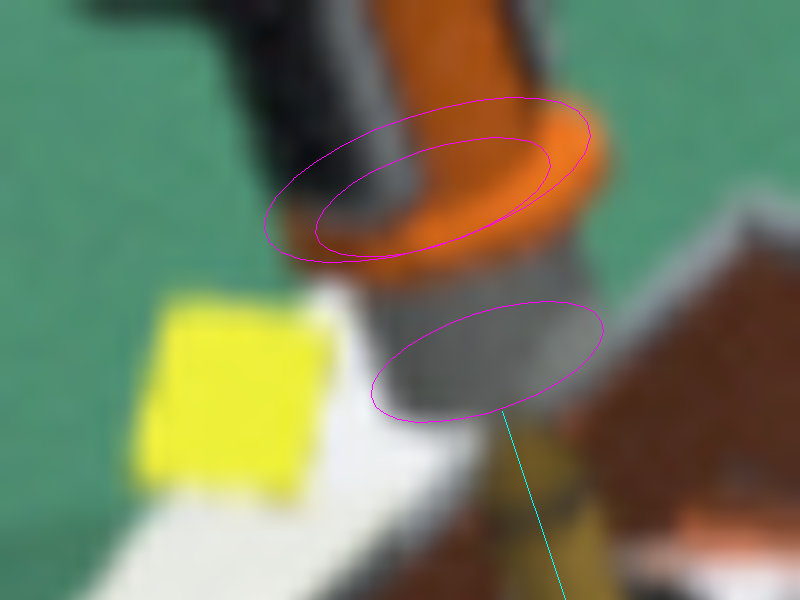

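```bash
python3 -m crank '[[-1,[0,0,0.08],[0,0,0]],[-1,[0,0,0.08],[0,0,0]],[-1,[0,0,0.07],[0,0,0]],[-1,[0,0,0.05],[0,0,0]],[-1,[0,0,0],[0,0,0]]]'
python3 -c "
from h import *
shot('w16');shot('s16','scene');ng(.033)
o=manip.get_obs();Q=R.from_quat(o['ee_rot']);print('F tool',Q.inv().apply(o['ft_force']))
a=cv2.imread('pics/w16.png')[165:265,220:330];a=cv2.resize(a,(440,400),interpolation=2)
b=cv2.imread('pics/s16.png')[160:210,290:335];b=cv2.resize(b,(360,400),interpolation=2)
cv2.imwrite('pics/x16.png',np.hstack([a,b]))
"
```

```text
clock: 18.4
position: [0.5621, 0.1918, 0.1511]
ee_rot: [0.079, 0.973, -0.018, 0.215]
ft_force: [0.8, 1.0, -2.3]
grip_width: 0.357
pos [0.5622 0.1921 0.1518] shift now-axes [-0.001   0.0004  0.1501] shift tgt-axes [-0.0009  0.0005  0.1501] turn [ 0.0005 -0.0007  0.002 ] deg [ 0.0205 -0.0315  0.0879] j [-0.9598  0.1337  0.4298  2.0126  0.3488  0.6993  0.6322] t 18.5
F tool [1.3173 0.1366 2.7988]
```

View pics/x16.png

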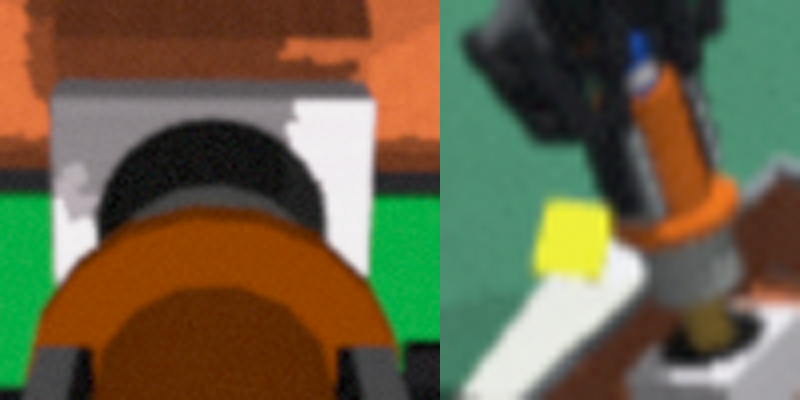

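```bash
python3 -m crank '[[-1,[0,0,0.05],[0,0,0]],[-1,[0,0,0.05],[0,0,0]],[-1,[0,0,0.03],[0,0,0]],[-1,[0,0,0],[0,0,0]],[-1,[0,0,0],[0,0,0]]]' 120
python3 -c "
from h import *
ng(.033)
o=manip.get_obs();Q=R.from_quat(o['ee_rot']);print('F tool',Q.inv().apply(o['ft_force']))
"
python3 -m crank '[[-1,[0,0,0.02],[0,0,0]],[-1,[0,0,0.02],[0,0,0]],[-1,[0,0,0.02],[0,0,0]],[-1,[0,0,0],[0,0,0]],[-1,[0,0,0],[0,0,0]]]' 120
python3 -c "
from h import *
ng(.024)
o=manip.get_obs();Q=R.from_quat(o['ee_rot']);print('F tool',Q.inv().apply(o['ft_force']))
"
```

```text
clock: 19.0
position: [0.5665, 0.1914, 0.1424]
ee_rot: [0.079, 0.973, -0.018, 0.216]
ft_force: [-0.4, -0.2, -1.9]
grip_width: 0.359
pos [0.5665 0.1914 0.1424] shift now-axes [-0.0004 -0.      0.021 ] shift tgt-axes [-0.0004 -0.      0.021 ] turn [ 0.0007 -0.0006  0.002 ] deg [ 0.0325 -0.0259  0.0879] j [-0.9521  0.156   0.4316  2.0127  0.34    0.6756  0.6391] t 19.0
F tool [ 1.1133 -0.2176  1.5926]
clock: 19.5
position: [0.5686, 0.1913, 0.1387]
ee_rot: [0.079, 0.973, -0.017, 0.216]
ft_force: [-5.9, -1.3, 6.0]
grip_width: 0.36
pos [0.5686 0.1913 0.1387] shift now-axes [ 0.0029 -0.003   0.0802] shift tgt-axes [ 0.0029 -0.0029  0.0802] turn [ 0.0014 -0.0003  0.0016] deg [ 0.0635 -0.0129  0.0732] j [-0.9485  0.1655  0.432   2.012   0.3358  0.6656  0.6423] t 19.5
F tool [ 2.5565 -2.2253 -7.7942]
```

```bash
python3 -m crank '[[-1,[0,0,0.02],[0,0,0]],[-1,[0,0,0.02],[0,0,0]],[-1,[0,0,0.02],[0,0,0]],[-1,[0,0,0.02],[0,0,0]],[-1,[0,0,0],[0,0,0]]]' 120
python3 -c "
from h import *
ng(.024)
o=manip.get_obs();Q=R.from_quat(o['ee_rot']);print('F tool',Q.inv().apply(o['ft_force']))
"
python3 -m crank '[[-1,[0,0,0.01],[0,0,0]],[-1,[0,0,0.01],[0,0,0]],[-1,[0,0,0.01],[0,0,0]],[-1,[0,0,0],[0,0,0]],[-1,[0,0,0],[0,0,0]]]' 120
python3 -c "
from h import *
ng(.021)
o=manip.get_obs();Q=R.from_quat(o['ee_rot']);print('F tool',Q.inv().apply(o['ft_force']))
"
```

```text
clock: 20.0
position: [0.5713, 0.191, 0.1335]
ee_rot: [0.079, 0.973, -0.017, 0.216]
ft_force: [-15.3, -3.4, 17.8]
grip_width: 0.354
pos [0.5713 0.191  0.1335] shift now-axes [ 0.0064 -0.0052  0.0073] shift tgt-axes [ 0.0064 -0.0052  0.0073] turn [ 0.0017 -0.0002  0.0013] deg [ 0.0764 -0.0109  0.0572] j [-0.9435  0.1787  0.4323  2.0109  0.33    0.6526  0.6466] t 20.0
F tool [  5.66    -5.8099 -22.3334]
clock: 20.5
position: [0.572, 0.1913, 0.1331]
ee_rot: [0.08, 0.973, -0.017, 0.216]
ft_force: [-36.7, -7.0, 46.7]
grip_width: 0.355
pos [0.572  0.1913 0.1331] shift now-axes [ 0.0121 -0.0097  0.0363] shift tgt-axes [ 0.0121 -0.0096  0.0363] turn [ 0.0027 -0.0004  0.0003] deg [ 0.1211 -0.0169  0.0153] j [-0.942   0.1808  0.432   2.0096  0.3277  0.6509  0.6482] t 20.5
F tool [ 12.0564 -12.7283 -57.1686]
```

```bash
python3 -m crank '[[-1,[0.01,-0.01,-0.015],[0,0,0]],[-1,[0,0,0],[0,0,0]],[-1,[0,0,0],[0,0,0]],[-1,[0,0,0],[0,0,0]],[-1,[0,0,0],[0,0,0]]]' 120
python3 -c "
from h import *
shot('w17');shot('s17','scene')
ng(.024)
o=manip.get_obs();Q=R.from_quat(o['ee_rot']);print('F tool',Q.inv().apply(o['ft_force']),Q.inv().apply(o['torque']))
a=cv2.imread('pics/w17.png')[165:265,220:330];a=cv2.resize(a,(440,400),interpolation=2)
b=cv2.imread('pics/s17.png')[160:210,290:335];b=cv2.resize(b,(360,400),interpolation=2)
cv2.imwrite('pics/x17.png',np.hstack([a,b]))
"
```

```text
clock: 21.0
position: [0.5713, 0.191, 0.1333]
ee_rot: [0.079, 0.973, -0.016, 0.216]
ft_force: [-22.0, -3.3, 28.5]
grip_width: 0.353
pos [0.5713 0.191  0.1333] shift now-axes [ 0.0059 -0.0051  0.0044] shift tgt-axes [ 0.0059 -0.0051  0.0044] turn [0.0039 0.0013 0.001 ] deg [0.1751 0.0575 0.0446] j [-0.9432  0.178   0.4325  2.0125  0.3306  0.6494  0.6462] t 21.1
F tool [  6.0809  -6.0646 -35.1143] [1.5395 1.929  0.0035]
```

View pics/x17.png

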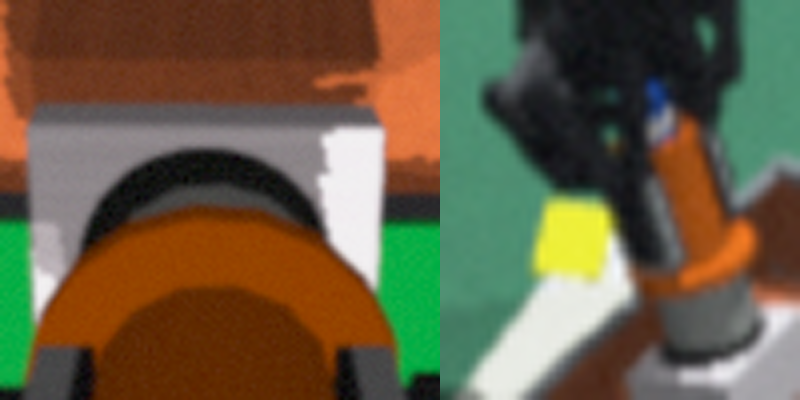

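View pics/w17.png

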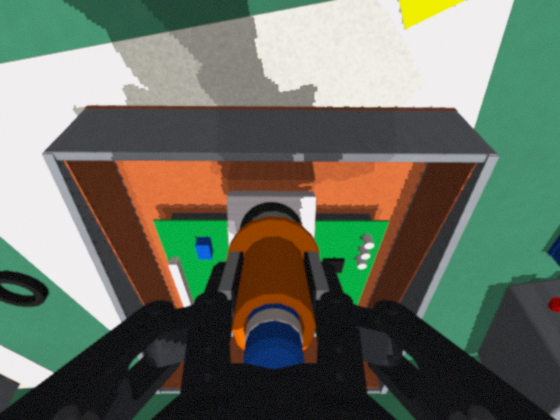

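```bash
python3 -m crank '[[-1,[0,0,0],[0,0,0]],[-1,[0,0,0],[0,0,0]],[-1,[0,0,0],[0,0,0]],[-1,[0,0,0],[0,0,0]],[-1,[0,0,0],[0,0,0]]]' 120
python3 -c "
from h import *
ng(.024)
o=manip.get_obs();Q=R.from_quat(o['ee_rot']);print('F tool',Q.inv().apply(o['ft_force']))
shot('s18','scene')
S=cam('scene')
b=cv2.imread('pics/s18.png')[172:208,300:340];b=cv2.resize(b,(800,720),interpolation=2)[:600]
for d,r in ((.059,.018),(.031,.025)):
  pts=np.array([(proj(S,o['position']+Q.apply([r*np.cos(t),r*np.sin(t),d]))-[300,172])*20 for t in np.linspace(0,6.28,30)])
  cv2.polylines(b,[pts.astype(int)],True,(255,0,255),1)
pts=np.array([(proj(S,TIP-.04*ax+.02*(np.cos(t)*NR[:,0]+np.sin(t)*NR[:,1]))-[300,172])*20 for t in np.linspace(0,6.28,30)])
cv2.polylines(b,[pts.astype(int)],True,(255,255,0),1)
cv2.imwrite('pics/x18.png',b)
"
```

```text
clock: 21.6
position: [0.5713, 0.191, 0.1333]
ee_rot: [0.079, 0.973, -0.016, 0.216]
ft_force: [-21.1, -2.9, 29.1]
grip_width: 0.356
pos [0.5713 0.191  0.1333] shift now-axes [ 0.0058 -0.0049  0.0042] shift tgt-axes [ 0.0058 -0.0049  0.0042] turn [0.0039 0.0012 0.001 ] deg [0.1735 0.0561 0.0433] j [-0.9432  0.1781  0.4324  2.0125  0.3305  0.6494  0.6462] t 21.6
F tool [  6.1377  -6.1858 -34.9643]
```

View pics/x18.png

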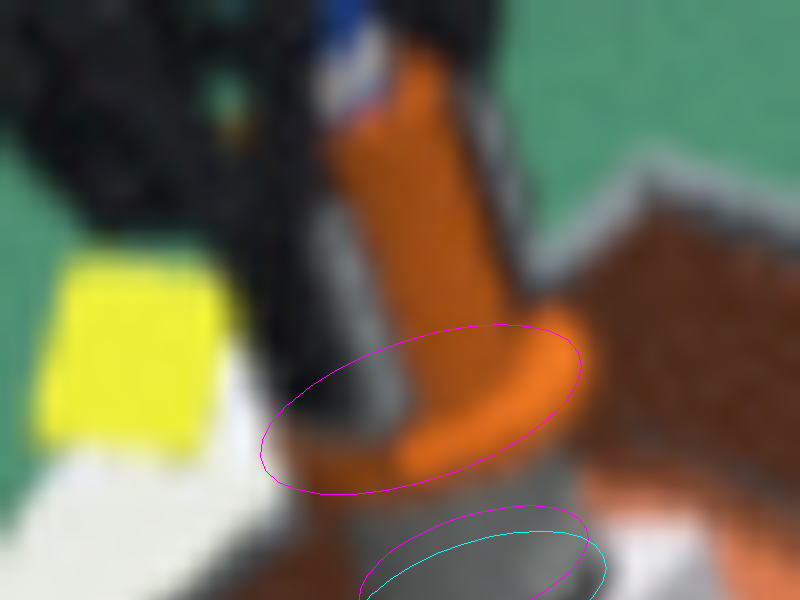

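```bash
python3 -c "
from workcell import manip
print(manip.hand_in())"
```

```text
the job is handed in; nothing more can be done
None
```

I handed the job in at about 21.7 s of the 64 s allowed. By my measurements it is complete, but the hand-in gave no verdict.

**What I did**
- I took the blue capsule from the middle hole of the rack and lowered it into the coupler on its dock. A wrist picture showed its top about 112 mm above the table, which is fully home.
- I gripped the coupler's tube just above the flange and lifted it off the post. I then tilted it 25° along the nipple axis, measured from two wrist views, and pressed it on.

**Last checks before handing in**
- **Nipple:** the valve reading is not available, so I inferred this. The tool sat where about 8.6 mm of nipple travel was expected. Pushing about 0.7 mm further raised the axial force from 22 N to 57 N, so it was on the hard stop. I then eased off.
- **Hold:** a steady axial push of about 35 N, the tool within 0.2° of the measured nipple axis, and the fingers closed on the coupler with grip set to 120 N.
- **Capsule and the rest:** the capsule still stood out of the tube as before, though its depth was not measured again after the pressing. The overview pictures taken just before pressing showed the spent capsules and loose objects in place.

**What disagreed**
- The scene camera put the coupler up to about 1–2 mm off from where the tool pose predicted, close to the stated calibration error.
- A side force of about 6 N in each lateral direction remained between the coupler and the nipple.

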